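# Rock a gummed-up steam-release knob off a pressure-cooker lid

### The arm

A 6-joint arm with a two-finger parallel gripper is mounted at the origin on a cart in front of the work surface, level with it; the furniture and walls round the work are solid. World frame = base frame: x ahead of the robot, y to its left, z up, the work surface at z = 0. Lengths are in m, angles in rad, forces in N, time in s.
With the tool pointing down it reaches from about 0.375 to 0.9 m from the base axis. Payload 3.1 kg.
Tool frame: the origin (TCP) lies between the finger pads, 19 mm behind the fingertips; this is the grasp point; z points along the fingers, y is the line along which they close (so a half turn about z gives the same grasp; the last joint's range is limited). The gripper opens to 87 mm and grips with 3 to 60 N. Pads are 19 mm wide; open, the fingers measure 117 mm over their backs; the gripper's body (75 mm by 190 mm) begins 51 mm behind the grasp point.
Start: joints at [0.94, 0.527, 1.433, -0, 1.181, -0.178], TCP at [0.273, 0.562, 0.241] pointing down, gripper open.
Joint ranges: [-3.08, 3.08], [-0.75, 2.2], [0.22, 2.44], [-1.43, 4.57], [0, 2.65], [-2.85, 2.85]. Speed limits (rad/s): [2.79, 2.79, 3.14, 3.14, 3.14, 3.14].

### API

Orientations are given as a unit quaternion [x, y, z, w].
In Python, from rig import status, viewer, robot gives the robot as it stands.
- The arm moves only by the tool arm_command, never from a script. Its arguments are lists of equal length, an entry for each row: "delta_rot": the turn, a rotation vector about the tool's x, y, z in degrees, a list of three; "delta_pos": the shift along the tool's x, y, z in m, a list of three; "gripper": the closure, from -1 (fully open) to 1 (shut). In form: {"delta_rot": [[rx, ry, rz], ...], "delta_pos": [[dx, dy, dz], ...], "gripper": [gripper, ...]}. A call has 1 to 12 rows; each row is the pose to reach, as a shift and turn from the pose commanded when the call began, along the tool's axes at that moment; what a row does not reach only later rows make up. A row lasts 1/12 s, in which the tool goes at most 41.7 mm and 7.16 degrees, less where a joint would pass 70% of its speed; a pose out of reach is approached as far as the arm can. A call with a gripper value outside its range is refused whole. The fingers move at their own pace and stop on an object; "grip_force" is the grip in N (left out, the last holds). Time passes only in rows, so rows that repeat a pose let the fingers close. It gives the time, the measured TCP pose, the force, the opening and the grip force at its end, in the units of the state.
- status.get_obs(): the state, without advancing time (a new reading comes with each control period).
- viewer.camera(name): name is "scene" or "top" or "wrist"; returns a dict with "pixels" (480x640x3 uint8, blue, green, red), "fx", "fy", "cx", "cy" (pixels), "pose" (4x4, takes a point from camera to world coordinates); the wrist camera has in their place "mount" (4x4, takes a point from camera to tool coordinates, whose origin is the TCP and whose axes are the flange's). Camera axes: x right, y down, z forward; pixel columns grow to the right and rows downward; lengths in m; the calibration is good to about 2 mm. The wrist camera is an equidistant fisheye: a pixel r from the principal point sees the ray r / f radians off the axis. A picture is of the moment at which its call begins: read the wrist's pose just before it. There is no depth.
- robot.hand_in(): hands the job in; it is judged then, once.
The state is a dict: "time": time; "q": joint angles; "joint_velocities": joint speeds; "joint_torque": joint torques, N m; "position": TCP position; "tool_rot": TCP orientation; "ft_force": force on the tool from outside, world axes, zero at the start; "moment": the same for the moment, N m; "grip_width": finger opening in m; "grip_force": force on a finger pad.
Only numpy, scipy, OpenCV 4.12 (cv2) and the standard library are available. Lean on these libraries where they do the work, as an engineer would, in place of code of your own. Each camera call takes 0.05 s, during which the arm holds its last target. There are 200 camera calls.

### The job

The steam-release knob on the pressure-cooker lid is gummed fast on its valve. Keeping a gentle upward pull on it, rock it back and forth in small arcs, turning back as soon as you feel a stop, until it works free: do not force it against the stops or yank it, and do not lift or drag the lid along. Then set the knob down inside the shallow ribbed dish to soak, without dropping it in, and leave everything else where it is.

Things in the scene. Friction and masses are not known exactly. Their poses are not given: they have to be found in the camera images.
- knob: Black steam-release knob in the collar at the middle of the lid. Origin: centre of its foot, z up. Wing to grip: 46 mm long (along its x), 14 mm thick (y), from 21 to 44 mm up; under it a 53 mm flange, top 21.5 mm up; below that a 26 mm stem, gummed in the collar. TCP 44 mm above the origin grips well. 70 g. Half a turn looks the same.
- lid: Loose pressure-cooker lid lying on the worktop: steel dome, black band, 236 mm across, 47 mm high, 1.9 kg. Origin: centre of its underside, z up. Knob's foot seated 48 mm above it. A straight pull on the knob needs 27 to 37 N, so lifts the lid (at 18 N); 5 to 9 N while rocking lets the knob creep up. It lets go about 8 mm up and is clear of the collar 13 mm up.
- lid_lug (a point): Outer part of one of the two black hand lugs on the lid's side, 135 mm from the lid's centre along its +y, 16 mm up. Turning the knob: it has about 0.7 rad in all between two hard stops hidden in the collar, and may start anywhere between. The gum springs up to 0.2 rad and resists with up to 0.45 N m; at a stop the twist climbs by some 0.5 N m per 0.05 rad. Keep it below about 1 N m.
- dish: Shallow round ribbed white dish, 289 mm across, rim 68 mm high, flat floor 10 mm above its origin (centre of its underside), floor some 200 mm across. 1.4 kg, loose.
- mug: Bystander: mug, 80 mm wide, 91 mm high, at the back left. Origin: centre of its underside.
- teaspoon: Bystander: teaspoon, 139 mm long, lying between the lid and the dish, pointing away from the robot. Origin: centre of its underside.
- shaker: Bystander: small shaker, 44 mm wide, 90 mm high, at the back. Origin: centre of its underside.
- spice_jar: Bystander: spice jar, 42 mm wide, 106 mm high, at the back. Origin: centre of its underside.
Things that resemble listed ones, but are neither listed nor needed, are in the scene too. What is shaped like the knob but purple is not meant.

How it is judged:
On the way:
1. the knob has come off its valve and is clear of the collar (z of knob in the frame of lid above 0.064 m), for 0.1 s.
At the end, for the whole second after the job is handed in: The knob lies at rest in the dish, let go, within 10 cm of the dish's centre and its foot below 5 cm; the lid lies where it was (centre within 2 cm, lug within 2.2 cm) (horizontal distance between knob and dish below 0.1 m and height (world z) of knob below 0.05 m and linear speed of knob below 0.03 m/s and distance of lid from where it was at the start of the episode below 0.02 m and distance of lid_lug from where it was at the start of the episode below 0.022 m); the robot touches nothing.
It fails at once if the lid is lifted, dragged or turned along with the knob (height (world z) of lid above 0.006 m or distance of lid from where it was at the start of the episode above 0.02 m or distance of lid_lug from where it was at the start of the episode above 0.022 m).
It fails at once if the knob is forced hard against its stops or down onto the lid (32 N of this force is the seal's own grip) (contact force between knob and lid above 95 N).
It fails at once if the knob is yanked off the valve at speed (z of knob in the frame of lid below 0.062 m and horizontal distance between knob and lid below 0.02 m and linear speed of knob above 0.12 m/s).
It fails at once if the knob is let go of or dropped while it is still above the dish's rim (horizontal distance between knob and dish below 0.15 m and z of knob in the frame of dish above 0.06 m and contact force between the fingers and knob below 0.1 N).
It fails at once if the dish or a bystander is knocked out of its place (distance of dish from where it was at the start of the episode above 0.04 m or distance of any of mug, teaspoon, shaker, spice_jar from where it was at the start of the episode above 0.03 m).
It also fails if it takes over 58 s, if anything falls off the work surface, if the arm or the gripper's body presses on something with over 40 N, if the wrist force passes 120 N, or if a joint passes its speed limit or range.

## Working session

There is one attempt and no reset: what is moved stays moved. The work goes in short steps, Python scripts to look and compute and a tool call to move; the robot and the scene stay as the last step left them, time stands still between calls to the robot, and variables do not carry over. Pictures are saved under pics/ and viewed, at most 10 in all, crops included, and the job is handed in when it is done.

Besides the shell and the picture viewer there is one more tool, called by a JSON object that holds its "fn" and its "kwargs". arm_command: Moves the arm, as the interface text tells. Its arguments: {"type":"object","properties":{"delta_rot":{"type":"array","items":{"type":"array","items":{"type":"number"}}},"delta_pos":{"type":"array","items":{"type":"array","items":{"type":"number"}}},"gripper":{"type":"array","items":{"type":"number"}},"grip_force":{"type":"number"}},"required":["delta_rot","delta_pos","gripper"]}

```bash
mkdir -p pics
cat > h.py <<'E'
import numpy as np, cv2
from rig import status, viewer, robot
from scipy.spatial.transform import Rotation as R
def ray(c,u,v,z):
    P=np.array(c["pose"]); d=P[:3,:3]@np.array([(u-c["cx"])/c["fx"],(v-c["cy"])/c["fy"],1]); o=P[:3,3]
    return (o+d*(z-o[2])/d[2]).round(4)
def proj(c,p):
    P=np.array(c["pose"]); q=P[:3,:3].T@(np.array(p)-P[:3,3]); return (q[0]/q[2]*c["fx"]+c["cx"],q[1]/q[2]*c["fy"]+c["cy"])
E
python3 - <<'E'
from h import *
import pickle
for n in("top","scene"):
    c=viewer.camera(n); cv2.imwrite(f"pics/{n}.png",c["pixels"]); pickle.dump(c,open(n+".pkl","wb"))
    print(n,np.round(c["pose"],3),c["fx"],c["cx"],c["cy"])
print(status.get_obs())
E
```

```text
top [[ 0.011 -0.995  0.096  0.447]
 [-1.    -0.013 -0.017  0.1  ]
 [ 0.018 -0.095 -0.995  1.037]
 [ 0.     0.     0.     1.   ]] 457.9250152732236 321.9392542257292 238.0814718950518
scene [[ 0.692 -0.534  0.486  0.001]
 [-0.722 -0.502  0.476 -0.403]
 [-0.011 -0.68  -0.733  0.875]
 [ 0.     0.     0.     1.   ]] 478.25550886254126 315.9667504220399 234.96890447351532
{'time': 0.1, 'q': array([ 9.39458049e-01,  5.28352030e-01,  1.43379160e+00, -7.29380236e-06,
        1.18139301e+00, -1.78498279e-01]), 'joint_velocities': array([-0.00017979, -0.00200545, -0.00384362,  0.00152986, -0.00179769,
        0.00134659]), 'joint_torque': array([-5.27197208e-04, -4.40982842e+01, -1.77150947e+01,  6.34831167e-02,
        5.34281053e-02, -4.27618772e-05]), 'position': array([0.27304684, 0.56150046, 0.24037691]), 'tool_rot': array([ 2.24488885e-01,  9.74476165e-01, -8.94723920e-04, -3.79811919e-04]), 'ft_force': array([0.1884841 , 0.033788  , 0.26005709]), 'moment': array([0.0238061 , 0.04975812, 0.00897929]), 'grip_force': 0.0, 'grip_width': 0.08732391851828282}
```

View pics/top.png

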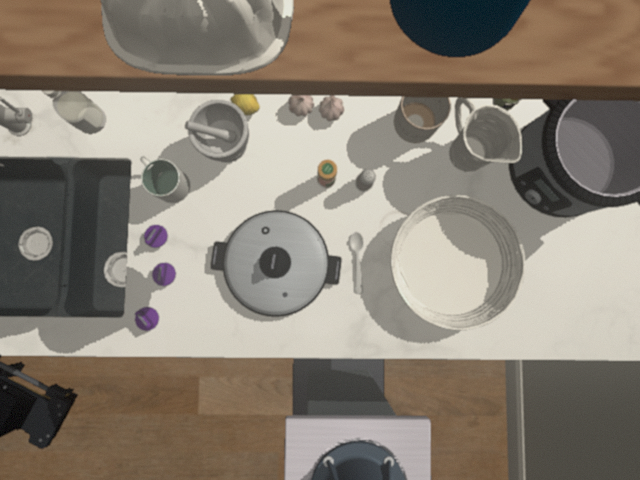

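View pics/scene.png

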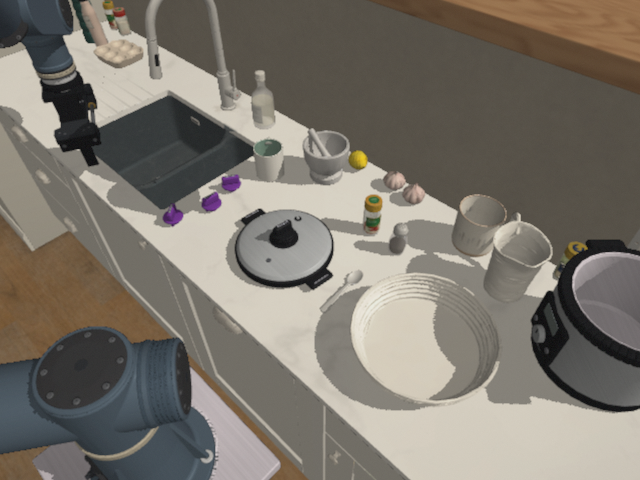

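The top view shows the black knob at (275,262) in the middle of the lid and the dish at about (457,262). Three purple look-alikes lie at (155,236), (163,273) and (147,318). Only the black one, in the lid's collar, fits the description, so I'll confirm it in an enlarged crop.

Run:
```python
from h import *
import pickle
t=pickle.load(open("top.pkl","rb"));s=pickle.load(open("scene.pkl","rb"))
a=cv2.resize(t["pixels"][242:282,250:300],None,fx=8,fy=8,interpolation=3)
a=cv2.resize(a,(400,320)); b=cv2.resize(s["pixels"][210:258,255:315],(400,320),interpolation=3)
cv2.imwrite("pics/crop.png",np.hstack([a,b]))
print("lid rim centre?",ray(t,275.5,262.5,.04),"knobtop",ray(t,275,262,.092),"flange",ray(t,275,262,.069))
print("scene knob top",ray(s,284,230,.09))
print("lugs",ray(t,217,257,.016),ray(t,335,270,.016))
print("dish",ray(t,457,262,.068))
for n,u,v in(("left",391,262),("right",523,262),("up",457,196),("dn",457,328)): print(n,ray(t,u,v,.068))
print("spoon",ray(t,357,265,0))
```

```text
lid rim centre? [0.4877 0.183  0.04  ] knobtop [0.4865 0.1797 0.092 ] flange [0.4875 0.1816 0.069 ]
scene knob top [0.4824 0.1701 0.09  ]
lugs [0.4994 0.315  0.016 ] [0.4735 0.0524 0.016 ]
dish [ 0.4921 -0.2048  0.068 ]
left [ 0.4904 -0.064   0.068 ]
right [ 0.4937 -0.3463  0.068 ]
up [ 0.6344 -0.2072  0.068 ]
dn [ 0.3536 -0.2024  0.068 ]
spoon [0.4858 0.0018 0.    ]
```

View pics/crop.png

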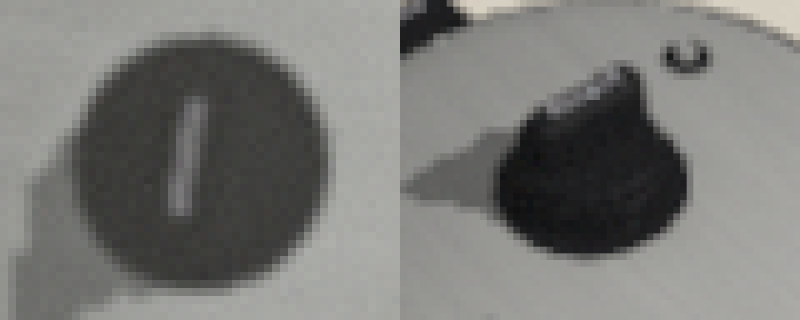

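The crop shows the black winged knob in its collar. Its white wing stripe runs about (274.7,254.3)–(272.3,268.9) in the top view and (276.8,226.5)–(290.3,220.8) in the scene view. I'll triangulate it.

```bash
cat >> h.py <<'E'
def tri(c1,p1,c2,p2):
    A=[];b=[]
    for c,p in((c1,p1),(c2,p2)):
        P=np.array(c["pose"]); d=P[:3,:3]@np.array([(p[0]-c["cx"])/c["fx"],(p[1]-c["cy"])/c["fy"],1]); d/=np.linalg.norm(d)
        M=np.eye(3)-np.outer(d,d); A.append(M); b.append(M@P[:3,3])
    A=np.vstack(A); b=np.hstack(b); x=np.linalg.lstsq(A,b,rcond=None)[0]
    return x.round(4), np.linalg.norm(A@x-b).round(4)
E
python3 - <<'E'
from h import *
import pickle
t=pickle.load(open("top.pkl","rb"));s=pickle.load(open("scene.pkl","rb"))
print(tri(t,(273.5,261.6),s,(283.5,223.7)))
a,b=ray(t,274.7,254.3,.09),ray(t,272.3,268.9,.09); print(a,b,np.degrees(np.arctan2(*(a-b)[1::-1])))
a,b=ray(s,276.8,226.5,.09),ray(s,290.3,220.8,.09); print(a,b,np.degrees(np.arctan2(*(b-a)[1::-1])))
print("ring",ray(t,275.25,262.4,.06))
o=status.get_obs(); M=R.from_quat(o["tool_rot"]).as_matrix(); print(M.round(3))
E
```

```text
(array([0.4887, 0.1808, 0.098 ]), np.float64(0.0031))
[0.5025 0.1808 0.09  ] [0.4723 0.1851 0.09  ] -8.103539639548572
[0.4787 0.1901 0.09  ] [0.5125 0.1807 0.09  ] -15.541595213334865
ring [0.487  0.1819 0.06  ]
[[-0.899  0.438 -0.001]
 [ 0.438  0.899 -0.002]
 [ 0.    -0.002 -1.   ]]
```

{"fn": "arm_command", "kwargs": {"delta_rot": [[0,0,-16],[0,0,-16],[0,0,-16],[0,0,-16],[0,0,-16],[0,0,-16],[0,0,-16],[0,0,-16],[0,0,-16],[0,0,-16],[0,0,-16],[0,0,-16]], "delta_pos": [[-0.03,-0.021,0.003],[-0.06,-0.041,0.007],[-0.09,-0.062,0.01],[-0.12,-0.083,0.013],[-0.15,-0.103,0.017],[-0.18,-0.124,0.02],[-0.21,-0.145,0.023],[-0.24,-0.165,0.027],[-0.27,-0.186,0.03],[-0.3,-0.207,0.033],[-0.33,-0.228,0.037],[-0.359,-0.248,0.04]], "gripper": [-1,-1,-1,-1,-1,-1,-1,-1,-1,-1,-1,-1]}}

```text
time: 1.1
position: [0.488, 0.1801, 0.2007]
tool_rot: [0.087, 0.996, -0.0, -0.0]
ft_force: [-0.2, -0.0, -0.5]
grip_width: 0.0867
grip_force: 0.0
```

{"fn": "arm_command", "kwargs": {"delta_rot": [[0,0,0],[0,0,0]], "delta_pos": [[0,0,0],[0,0,0]], "gripper": [-1,-1]}}

```text
time: 1.27
position: [0.4885, 0.1802, 0.2008]
tool_rot: [0.089, 0.996, -0.0, -0.0]
ft_force: [-0.4, 0.1, -0.6]
grip_width: 0.087
grip_force: 0.0
```

Run:
```python
from h import *
import pickle
o=status.get_obs(); c=viewer.camera("wrist"); pickle.dump((o,c),open("w1.pkl","wb"))
cv2.imwrite("pics/w1.png",c["pixels"]); print(o["time"],o["position"],R.from_quat(o["tool_rot"]).as_matrix().round(3),c["mount"],c["fx"],c["cx"],c["cy"])
```

```text
1.2667 [0.48845171 0.18022283 0.20075363] [[-0.984  0.177 -0.001]
 [ 0.177  0.984  0.   ]
 [ 0.001 -0.    -1.   ]] [[ 8.49517612e-05 -9.56825761e-01 -2.90662101e-01  8.07051940e-02]
 [ 9.99999995e-01  9.45465907e-05 -1.89665345e-05 -5.78572814e-04]
 [ 4.56287795e-05 -2.90662098e-01  9.56825764e-01 -1.43204498e-01]
 [ 0.00000000e+00  0.00000000e+00  0.00000000e+00  1.00000000e+00]] 371.64829954431775 320.07381356078264 242.51162145691322
```

View pics/w1.png

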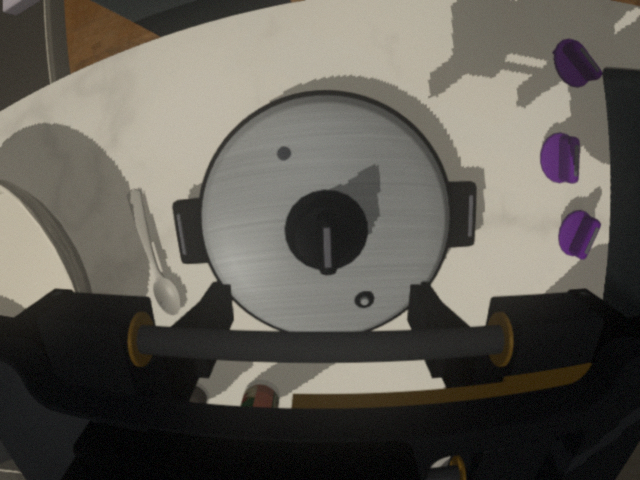

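The wrist view shows the lid below the gripper. The knob disc is centred near (326,230), with the wing stripe running from (326,228) to (328,268), and there are lugs on both sides. I'll turn these into positions.

```bash
cat >> h.py <<'E'
def wray(o,c,u,v,z):
    x,y=u-c["cx"],v-c["cy"]; r=np.hypot(x,y); th=r/c["fx"]
    d=np.array([np.sin(th)*x/r,np.sin(th)*y/r,np.cos(th)]); m=np.array(c["mount"])
    T=R.from_quat(o["tool_rot"]).as_matrix(); w=T@(m[:3,:3]@d); p=o["position"]+T@m[:3,3]
    return (p+w*(z-p[2])/w[2]).round(4)
E
python3 - <<'E'
from h import *
import pickle
o,c=pickle.load(open("w1.pkl","rb"))
im=c["pixels"]; g=im[185:285,275:380].max(2)
hi=cv2.convertScaleAbs(im[185:285,275:380],alpha=2.5,beta=0)
cv2.imwrite("pics/w1c.png",cv2.resize(hi,(735,700)[:2],interpolation=3)[:600])
for n,u,v,z in(("s0",326,228,.092),("s1",328,268,.092),("L",285,230,.065),("Rr",368,230,.065)): print(n,wray(o,c,u,v,z))
E
```

```text
s0 [0.4744 0.1864 0.092 ]
s1 [0.5042 0.1826 0.092 ]
L [0.4773 0.1538 0.065 ]
Rr [0.4888 0.2176 0.065 ]
```

View pics/w1c.png

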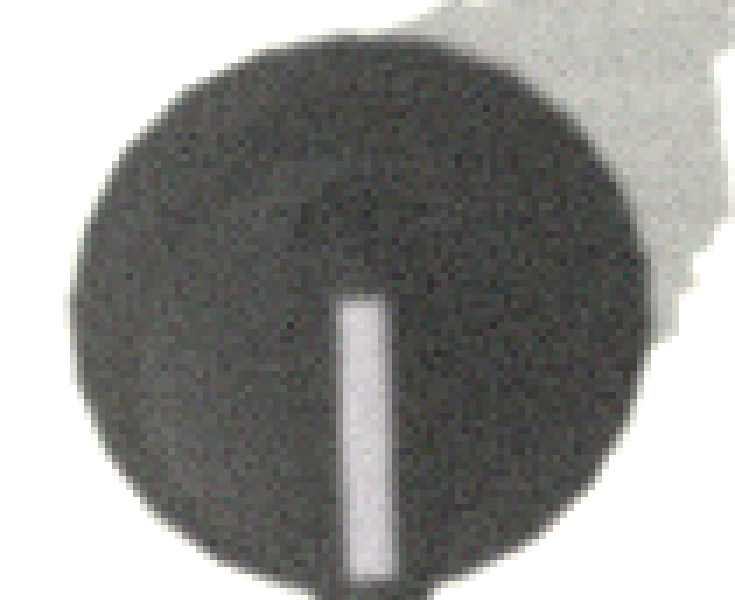

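{"fn": "arm_command", "kwargs": {"delta_rot": [[0,0,-2.5],[0,0,-2.5],[0,0,-2.5],[0,0,-2.5],[0,0,-2.5],[0,0,-2.5],[0,0,-2.5],[0,0,-2.5],[0,0,-2.5],[0,0,-2.5]], "delta_pos": [[0.001,0.003,0.02],[0.001,0.003,0.04],[0.001,0.003,0.06],[0.001,0.003,0.075],[0.001,0.003,0.087],[0.001,0.003,0.096],[0.001,0.003,0.102],[0.001,0.003,0.107],[0.001,0.003,0.107],[0.001,0.003,0.107]], "gripper": [-1,-1,-1,-1,-1,-1,-1,0,0.3,0.3], "grip_force": 5}}

```text
time: 2.15
position: [0.4873, 0.1854, 0.0945]
tool_rot: [0.065, 0.998, 0.0, 0.0]
ft_force: [0.8, -0.8, 0.3]
grip_width: 0.0738
grip_force: 0.0
```

Run:
```python
from h import *
import pickle
o=status.get_obs(); c=viewer.camera("wrist"); pickle.dump((o,c),open("w2.pkl","wb"))
hi=cv2.convertScaleAbs(c["pixels"][150:450,120:520],alpha=2,beta=0)
cv2.imwrite("pics/w2.png",cv2.resize(hi,(800,600))); print(o["time"],o["position"],o["ft_force"],o["moment"],o["grip_width"])
```

```text
2.15 [0.4873038  0.18538752 0.09446826] [ 0.79492923 -0.83040416  0.34698422] [0.00790878 0.05893329 0.05532961] 0.07382810059392525
```

View pics/w2.png

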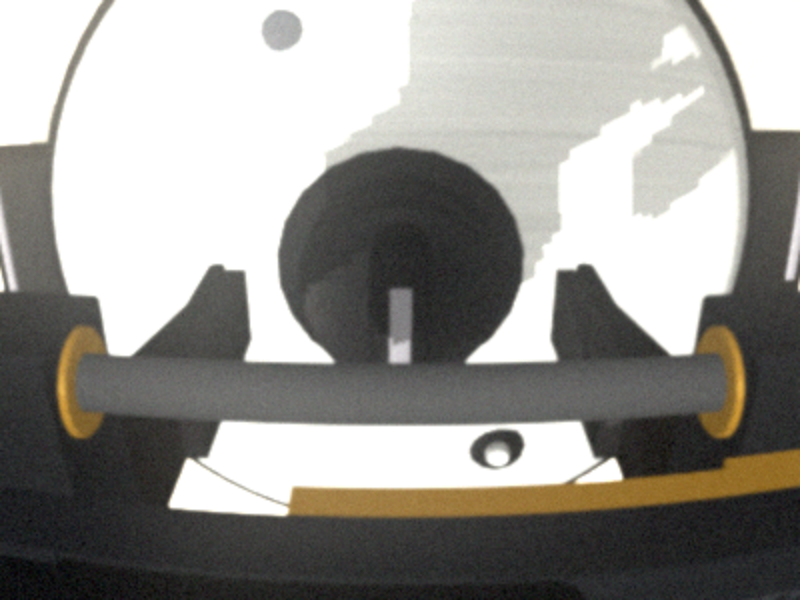

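The wing (stripe at column 400 in this crop) is centred and aligned between the fingers (248 and 555). Closing gently, then firming up the grip.

{"fn": "arm_command", "kwargs": {"delta_rot": [[0,0,0],[0,0,0],[0,0,0],[0,0,0],[0,0,0],[0,0,0],[0,0,0],[0,0,0],[0,0,0]], "delta_pos": [[0,0,0],[0,0,0],[0,0,0],[0,0,0],[0,0,0],[0,0,0],[0,0,0],[0,0,0],[0,0,0]], "gripper": [0.5,1,1,1,1,1,1,1,1]}}

```text
time: 2.95
position: [0.4872, 0.1851, 0.0942]
tool_rot: [0.065, 0.998, 0.0, -0.0]
ft_force: [-0.6, 0.6, 0.0]
grip_width: 0.0142
grip_force: 5.0
```

{"fn": "arm_command", "kwargs": {"delta_rot": [[0,0,0],[0,0,0],[0,0,0]], "delta_pos": [[0,0,0],[0,0,0],[0,0,0]], "gripper": [1,1,1], "grip_force": 50}}

```text
time: 3.2
position: [0.4872, 0.1852, 0.0942]
tool_rot: [0.065, 0.998, 0.0, -0.0]
ft_force: [0.3, 1.3, -1.1]
grip_width: 0.0139
grip_force: 50.0
```

```bash
cat > s.py <<'E'
from h import *
o=status.get_obs(); M=R.from_quat(o["tool_rot"]).as_matrix()
print("t %.2f"%o["time"],"p",(o["position"]*1e3).round(1),"yaw %.2f"%np.degrees(np.arctan2(M[1,0],M[0,0])),"F",o["ft_force"].round(1),"M",o["moment"].round(2),"w %.4f g %.0f"%(o["grip_width"],o["grip_force"]))
E
python3 s.py
```

```text
t 3.20 p [487.2 185.2  94.2] yaw 172.56 F [ 0.3  1.3 -1.1] M [ 0.16 -0.04  0.01] w 0.0139 g 50
```

{"fn": "arm_command", "kwargs": {"delta_rot": [[0,0,0],[0,0,0]], "delta_pos": [[0,0,-0.001],[0,0,-0.001]], "gripper": [1,1]}}

```text
time: 3.37
position: [0.4871, 0.1851, 0.0947]
tool_rot: [0.065, 0.998, 0.0, -0.0]
ft_force: [0.8, 1.4, -6.1]
grip_width: 0.0136
grip_force: 50.0
```

```bash
python3 s.py
```

```text
t 3.37 p [487.1 185.1  94.7] yaw 172.55 F [ 0.8  1.4 -6.1] M [ 0.24 -0.19  0.07] w 0.0136 g 50
```

{"fn": "arm_command", "kwargs": {"delta_rot": [[0,0,2],[0,0,4]], "delta_pos": [[0,0,0],[0,0,0]], "gripper": [1,1]}}

```text
time: 3.53
position: [0.4872, 0.1852, 0.0947]
tool_rot: [0.1, 0.995, 0.0, -0.0]
ft_force: [1.6, 1.2, -6.6]
grip_width: 0.0139
grip_force: 50.0
```

```bash
python3 s.py
```

```text
t 3.53 p [487.2 185.2  94.7] yaw 168.47 F [ 1.6  1.2 -6.6] M [ 0.27 -0.19  0.15] w 0.0139 g 50
```

{"fn": "arm_command", "kwargs": {"delta_rot": [[0,0,2],[0,0,4]], "delta_pos": [[0,0,0],[0,0,0]], "gripper": [1,1]}}

```text
time: 3.7
position: [0.4872, 0.1853, 0.0947]
tool_rot: [0.135, 0.991, 0.0, -0.0]
ft_force: [1.2, 2.2, -6.7]
grip_width: 0.0136
grip_force: 50.0
```

```bash
python3 s.py
```

```text
t 3.70 p [487.2 185.3  94.7] yaw 164.50 F [ 1.2  2.2 -6.7] M [ 0.37 -0.22  0.18] w 0.0136 g 50
```

{"fn": "arm_command", "kwargs": {"delta_rot": [[0,0,2],[0,0,4]], "delta_pos": [[0,0,0],[0,0,0]], "gripper": [1,1]}}

```text
time: 3.87
position: [0.4873, 0.1854, 0.0947]
tool_rot: [0.168, 0.986, -0.0, -0.0]
ft_force: [0.7, 3.0, -6.0]
grip_width: 0.0134
grip_force: 50.5
```

```bash
python3 s.py
```

```text
t 3.87 p [487.3 185.4  94.7] yaw 160.61 F [ 0.7  3.  -6. ] M [ 0.59 -0.23  0.72] w 0.0134 g 50
```

{"fn": "arm_command", "kwargs": {"delta_rot": [[0,0,2],[0,0,3]], "delta_pos": [[0,0,0],[0,0,0]], "gripper": [1,1]}}

```text
time: 4.03
position: [0.4873, 0.1854, 0.0948]
tool_rot: [0.193, 0.981, -0.0, 0.0]
ft_force: [1.7, 3.1, -5.4]
grip_width: 0.0136
grip_force: 51.4
```

```bash
python3 s.py
```

```text
t 4.03 p [487.3 185.4  94.8] yaw 157.72 F [ 1.7  3.1 -5.4] M [ 0.7  -0.23  1.02] w 0.0136 g 51
```

{"fn": "arm_command", "kwargs": {"delta_rot": [[0,0,-3],[0,0,-6],[0,0,-9],[0,0,-12],[0,0,-15],[0,0,-18],[0,0,-21],[0,0,-24]], "delta_pos": [[0,0,0],[0,0,0],[0,0,0],[0,0,0],[0,0,0],[0,0,0],[0,0,0],[0,0,0]], "gripper": [1,1,1,1,1,1,1,1]}}

```text
time: 4.7
position: [0.4878, 0.1849, 0.0956]
tool_rot: [-0.014, 1.0, 0.0, 0.001]
ft_force: [1.0, -0.6, -2.7]
grip_width: 0.0135
grip_force: 50.0
```

```bash
python3 s.py
```

```text
t 4.70 p [487.8 184.9  95.6] yaw -178.41 F [ 1.  -0.6 -2.7] M [-0.09 -0.24 -0.18] w 0.0135 g 50
```

{"fn": "arm_command", "kwargs": {"delta_rot": [[0,0,-3],[0,0,-6]], "delta_pos": [[0,0,0],[0,0,0]], "gripper": [1,1]}}

```text
time: 4.87
position: [0.4883, 0.1848, 0.0956]
tool_rot: [-0.066, 0.998, 0.0, 0.001]
ft_force: [1.9, -0.7, -2.0]
grip_width: 0.0136
grip_force: 50.0
```

```bash
python3 s.py
```

```text
t 4.87 p [488.3 184.8  95.6] yaw -172.42 F [ 1.9 -0.7 -2. ] M [ 0.08 -0.35 -0.22] w 0.0136 g 50
```

{"fn": "arm_command", "kwargs": {"delta_rot": [[0,0,-2],[0,0,-4]], "delta_pos": [[0,0,-0.0003],[0,0,-0.0006]], "gripper": [1,1]}}

```text
time: 5.03
position: [0.4879, 0.1847, 0.0959]
tool_rot: [-0.101, 0.995, -0.0, 0.0]
ft_force: [1.9, -1.7, -4.8]
grip_width: 0.0138
grip_force: 50.0
```

```bash
python3 s.py
```

```text
t 5.03 p [487.9 184.7  95.9] yaw -168.44 F [ 1.9 -1.7 -4.8] M [-0.13 -0.33 -0.11] w 0.0138 g 50
```

{"fn": "arm_command", "kwargs": {"delta_rot": [[0,0,3],[0,0,6],[0,0,9],[0,0,12],[0,0,15],[0,0,18],[0,0,21],[0,0,24]], "delta_pos": [[0,0,-0.0001],[0,0,-0.0002],[0,0,-0.0004],[0,0,-0.0005],[0,0,-0.0007],[0,0,-0.0008],[0,0,-0.0009],[0,0,-0.001]], "gripper": [1,1,1,1,1,1,1,1]}}

```text
time: 5.7
position: [0.4867, 0.1847, 0.0968]
tool_rot: [0.11, 0.994, -0.0, -0.001]
ft_force: [0.3, 0.6, -2.6]
grip_width: 0.0134
grip_force: 50.0
```

```bash
python3 s.py
```

```text
t 5.70 p [486.7 184.7  96.8] yaw 167.42 F [ 0.3  0.6 -2.6] M [ 0.   -0.03  0.17] w 0.0134 g 50
```

{"fn": "arm_command", "kwargs": {"delta_rot": [[0,0,-3],[0,0,-6],[0,0,-9],[0,0,-12],[0,0,-15],[0,0,-18],[0,0,-21],[0,0,-24]], "delta_pos": [[0,0,-0.0004],[0,0,-0.0006],[0,0,-0.0008],[0,0,-0.0009],[0,0,-0.001],[0,0,-0.0011],[0,0,-0.0013],[0,0,-0.0014]], "gripper": [1,1,1,1,1,1,1,1]}}

```text
time: 6.37
position: [0.4867, 0.1848, 0.0982]
tool_rot: [-0.101, 0.995, 0.0, -0.001]
ft_force: [0.6, -0.1, -2.0]
grip_width: 0.0138
grip_force: 50.0
```

```bash
python3 s.py
```

```text
t 6.37 p [486.7 184.8  98.2] yaw -168.42 F [ 0.6 -0.1 -2. ] M [ 0.07  0.02 -0.19] w 0.0138 g 50
```

{"fn": "arm_command", "kwargs": {"delta_rot": [[0,0,3],[0,0,6],[0,0,9],[0,0,12],[0,0,15],[0,0,18],[0,0,21],[0,0,24]], "delta_pos": [[0,0,-0.0002],[0,0,-0.0003],[0,0,-0.0005],[0,0,-0.0006],[0,0,-0.0008],[0,0,-0.0009],[0,0,-0.001],[0,0,-0.0012]], "gripper": [1,1,1,1,1,1,1,1]}}

```text
time: 7.03
position: [0.4866, 0.1849, 0.0989]
tool_rot: [0.11, 0.994, -0.0, -0.001]
ft_force: [0.1, 1.5, -6.4]
grip_width: 0.0136
grip_force: 50.1
```

```bash
python3 s.py
```

```text
t 7.03 p [486.6 184.9  98.9] yaw 167.42 F [ 0.1  1.5 -6.4] M [ 0.31 -0.07  0.28] w 0.0136 g 50
```

{"fn": "arm_command", "kwargs": {"delta_rot": [[0,0,-3],[0,0,-6],[0,0,-9],[0,0,-12],[0,0,-15],[0,0,-18],[0,0,-21],[0,0,-24]], "delta_pos": [[0,0,0],[0,0,-0.0001],[0,0,-0.0003],[0,0,-0.0005],[0,0,-0.0006],[0,0,-0.0008],[0,0,-0.001],[0,0,-0.0012]], "gripper": [1,1,1,1,1,1,1,1]}}

```text
time: 7.7
position: [0.487, 0.1847, 0.1004]
tool_rot: [-0.101, 0.995, -0.0, -0.0]
ft_force: [0.8, -0.5, -4.8]
grip_width: 0.0136
grip_force: 50.0
```

```bash
python3 s.py
```

```text
t 7.70 p [487.  184.7 100.4] yaw -168.40 F [ 0.8 -0.5 -4.8] M [-0.17 -0.22 -0.13] w 0.0136 g 50
```

{"fn": "arm_command", "kwargs": {"delta_rot": [[0,0,3],[0,0,6],[0,0,9],[0,0,12],[0,0,15],[0,0,18],[0,0,21],[0,0,24]], "delta_pos": [[0,0,-0.0002],[0,0,-0.0003],[0,0,-0.0005],[0,0,-0.0006],[0,0,-0.0008],[0,0,-0.0009],[0,0,-0.001],[0,0,-0.0012]], "gripper": [1,1,1,1,1,1,1,1]}}

```text
time: 8.37
position: [0.4876, 0.185, 0.1018]
tool_rot: [0.11, 0.994, -0.0, 0.0]
ft_force: [1.7, -0.1, -5.1]
grip_width: 0.0136
grip_force: 50.0
```

```bash
python3 s.py
```

```text
t 8.37 p [487.6 185.  101.8] yaw 167.40 F [ 1.7 -0.1 -5.1] M [ 0.04 -0.4   0.14] w 0.0136 g 50
```

{"fn": "arm_command", "kwargs": {"delta_rot": [[0,0,-3],[0,0,-6],[0,0,-9],[0,0,-12],[0,0,-15],[0,0,-18],[0,0,-21],[0,0,-24]], "delta_pos": [[0,0,0],[0,0,-0.0001],[0,0,-0.0003],[0,0,-0.0005],[0,0,-0.0006],[0,0,-0.0008],[0,0,-0.001],[0,0,-0.0012]], "gripper": [1,1,1,1,1,1,1,1]}}

```text
time: 9.03
position: [0.4876, 0.1847, 0.1037]
tool_rot: [-0.101, 0.995, -0.0, 0.0]
ft_force: [-0.3, -1.2, 1.5]
grip_width: 0.0138
grip_force: 50.0
```

```bash
python3 s.py
```

```text
t 9.03 p [487.6 184.7 103.7] yaw -168.37 F [-0.3 -1.2  1.5] M [-0.21 -0.   -0.09] w 0.0138 g 50
```

{"fn": "arm_command", "kwargs": {"delta_rot": [[0,0,3],[0,0,6],[0,0,9],[0,0,12]], "delta_pos": [[0,0,-0.0002],[0,0,-0.0003],[0,0,-0.0005],[0,0,-0.0006]], "gripper": [1,1,1,1]}}

```text
time: 9.37
position: [0.4874, 0.1849, 0.1044]
tool_rot: [0.006, 1.0, 0.0, 0.0]
ft_force: [-0.7, 0.9, 1.9]
grip_width: 0.0138
grip_force: 50.0
```

```bash
python3 s.py
```

```text
t 9.37 p [487.4 184.9 104.4] yaw 179.36 F [-0.7  0.9  1.9] M [0.13 0.05 0.05] w 0.0138 g 50
```

{"fn": "arm_command", "kwargs": {"delta_rot": [[0,0,0],[0,0,0],[0,0,0],[0,0,0],[0,0,0],[0,0,0],[0,0,0],[0,0,0],[0,0,0],[0,0,0]], "delta_pos": [[0,0,-0.003],[0,0,-0.006],[0,0,-0.009],[0,0,-0.013],[0,0,-0.018],[0,0,-0.025],[0,0,-0.035],[0,0,-0.05],[0,0,-0.065],[0,0,-0.08]], "gripper": [1,1,1,1,1,1,1,1,1,1]}}

```text
time: 10.2
position: [0.4872, 0.1851, 0.185]
tool_rot: [0.004, 1.0, 0.0, 0.0]
ft_force: [-0.5, -0.8, -1.1]
grip_width: 0.0133
grip_force: 50.0
```

Run:
```python
import runpy; runpy.run_path("s.py")
from h import *
c=viewer.camera("top"); cv2.imwrite("pics/top2.png",c["pixels"])
```

```text
t 10.20 p [487.2 185.1 185. ] yaw 179.57 F [-0.5 -0.8 -1.1] M [0.09 0.01 0.05] w 0.0133 g 50
```

View pics/top2.png

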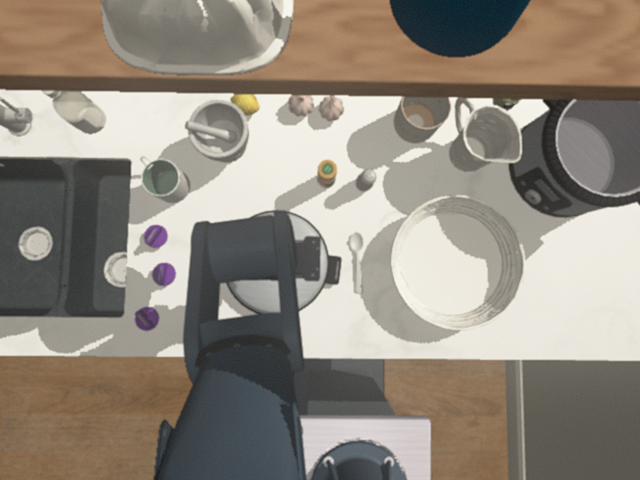

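Lid and everything else are in place, with the right lug still near (335,270). The knob is clear of the collar, so I'll carry it over to the dish.

{"fn": "arm_command", "kwargs": {"delta_rot": [[0,0,0],[0,0,0],[0,0,0],[0,0,0],[0,0,0],[0,0,0],[0,0,0],[0,0,0],[0,0,0],[0,0,0],[0,0,0],[0,0,0]], "delta_pos": [[0,-0.015,0],[0,-0.04,0],[0,-0.07,0],[0,-0.105,0],[-0.003,-0.14,0],[-0.005,-0.18,0],[-0.005,-0.22,0],[-0.005,-0.26,0],[-0.005,-0.3,0],[-0.005,-0.335,0],[-0.005,-0.365,0],[-0.005,-0.388,0]], "gripper": [1,1,1,1,1,1,1,1,1,1,1,1]}}

```text
time: 11.25
position: [0.4892, -0.206, 0.184]
tool_rot: [0.005, 1.0, -0.001, 0.001]
ft_force: [0.2, 0.7, -0.5]
grip_width: 0.0135
grip_force: 50.0
```

{"fn": "arm_command", "kwargs": {"delta_rot": [[0,0,0],[0,0,0],[0,0,0],[0,0,0],[0,0,0],[0,0,0],[0,0,0],[0,0,0],[0,0,0]], "delta_pos": [[0,0,0],[0,0,0.015],[0,0,0.035],[0,0,0.055],[0,0,0.075],[0,0,0.095],[0,0,0.11],[0,0,0.118],[0,0,0.121]], "gripper": [1,1,1,1,1,1,1,1,1]}}

```text
time: 12.0
position: [0.4886, -0.2019, 0.0615]
tool_rot: [0.004, 1.0, 0.001, -0.001]
ft_force: [0.3, -0.4, -0.2]
grip_width: 0.0136
grip_force: 50.0
```

```bash
python3 s.py
```

```text
t 12.00 p [ 488.6 -201.9   61.5] yaw 179.58 F [ 0.3 -0.4 -0.2] M [ 0.04  0.07 -0.03] w 0.0136 g 50
```

{"fn": "arm_command", "kwargs": {"delta_rot": [[0,0,0],[0,0,0],[0,0,0],[0,0,0],[0,0,0],[0,0,0]], "delta_pos": [[0,0,0.001],[0,0,0.002],[0,0,0.003],[0,0,0.004],[0,0,0.005],[0,0,0.005]], "gripper": [1,1,1,1,1,1]}}

```text
time: 12.5
position: [0.4894, -0.2031, 0.058]
tool_rot: [0.004, 1.0, -0.0, 0.0]
ft_force: [-0.0, 0.9, -0.9]
grip_width: 0.0135
grip_force: 50.0
```

```bash
python3 s.py
```

```text
t 12.50 p [ 489.4 -203.1   58. ] yaw 179.55 F [-0.   0.9 -0.9] M [ 0.05  0.01 -0.06] w 0.0135 g 50
```

{"fn": "arm_command", "kwargs": {"delta_rot": [[0,0,0],[0,0,0],[0,0,0],[0,0,0]], "delta_pos": [[0,0,0.001],[0,0,0.002],[0,0,0.0025],[0,0,0.0025]], "gripper": [1,1,1,1]}}

```text
time: 12.83
position: [0.4895, -0.2031, 0.0568]
tool_rot: [0.004, 1.0, -0.0, 0.0]
ft_force: [-1.3, 0.5, 12.1]
grip_width: 0.0136
grip_force: 50.0
```

```bash
python3 s.py
```

```text
t 12.83 p [ 489.5 -203.1   56.8] yaw 179.56 F [-1.3  0.5 12.1] M [0.27 0.37 0.01] w 0.0136 g 50
```

Contact at 12 N. I'll ease up 1.5 mm, open, then rise.

{"fn": "arm_command", "kwargs": {"delta_rot": [[0,0,0],[0,0,0],[0,0,0],[0,0,0],[0,0,0],[0,0,0],[0,0,0],[0,0,0]], "delta_pos": [[0,0,-0.001],[0,0,-0.0015],[0,0,-0.0015],[0,0,-0.0015],[0,0,-0.0015],[0,0,-0.0015],[0,0,-0.0015],[0,0,-0.0015]], "gripper": [1,1,0.6,0.4,0.2,0,-0.2,-0.2], "grip_force": 10}}

```text
time: 13.5
position: [0.4892, -0.2029, 0.0565]
tool_rot: [0.004, 1.0, 0.0, -0.0]
ft_force: [0.6, 0.0, -0.0]
grip_width: 0.0427
grip_force: 0.0
```

{"fn": "arm_command", "kwargs": {"delta_rot": [[0,0,0],[0,0,0],[0,0,0],[0,0,0],[0,0,0],[0,0,0],[0,0,0],[0,0,0],[0,0,0],[0,0,0],[0,0,0],[0,0,0]], "delta_pos": [[0,0,0],[0,0,0],[0,0,-0.01],[0,0,-0.025],[0,0,-0.045],[0,0,-0.065],[0,0,-0.085],[0,0,-0.105],[0,0,-0.125],[0,0,-0.14],[0,0,-0.15],[0,0,-0.15]], "gripper": [-0.2,-0.2,-0.2,-0.2,-0.2,-0.2,-0.2,-0.2,-0.2,-0.2,-0.2,-0.2]}}

```text
time: 14.5
position: [0.4904, -0.2036, 0.2093]
tool_rot: [0.004, 1.0, -0.002, 0.002]
ft_force: [0.6, 1.2, -0.1]
grip_width: 0.0523
grip_force: 0.0
```

Run:
```python
import runpy; runpy.run_path("s.py")
from h import *
c=viewer.camera("scene"); w=viewer.camera("wrist")
cv2.imwrite("pics/end.png",cv2.resize(np.hstack([c["pixels"],w["pixels"]]),(800,300),interpolation=cv2.INTER_AREA))
```

```text
t 14.50 p [ 490.4 -203.6  209.3] yaw 179.57 F [ 0.6  1.2 -0.1] M [-0.   -0.03 -0.  ] w 0.0523 g 0
```

View pics/end.png

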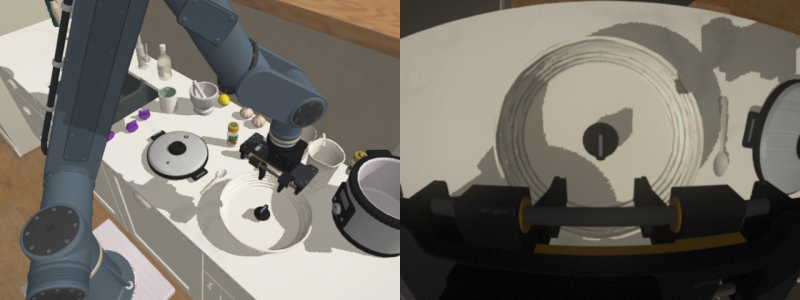

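The knob stands upright at the centre of the dish (wrist view at (600,140)). The lid is unmoved at (178,155) in the scene view and the gripper is clear.

```bash
python3 -c "
from rig import robot
print(robot.hand_in())"
```

```text
the job is handed in; nothing more can be done
None
```

The knob was rocked free and set down upright at the centre of the dish, the lid and everything else looked in place in the last pictures, and the job was handed in at about 14.6 s; one turn overshot a stop, reaching about 1.02 N m before I turned back.

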